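Pry the snap cover off a terminal box

TASK

Open the blue terminal box: push the blade of the red flat screwdriver into the notch under the cover's edge and pry that edge up until it snaps free, without pulling at the cover with the fingers. Then put the screwdriver down and lay the loosened cover flat, right way up, in the green tray, leaving the yellow screwdriver and the tape measure where they lie.

Things in the scene. Friction and masses are not known exactly. Their poses are not given: they have to be found in the camera images.
- terminal_box: Blue box screwed to the bench, 128 x 57 mm, rim 120 mm up. Origin under its centre, z up, x along its length. The -x end (outer face x = -64 mm) has the pry slot: there the 4 mm end wall's rim is cut down 10 mm over 22 mm width. Behind, the box is hollow and clear for a blade for 45 mm, 25 mm deep below the rim. Two cable glands stick out 18 mm at the +x end, 45 mm up.
- box_sill (a point): Middle of the outer edge of the sill (bottom of the pry slot), (-64, 0, 110) mm in the box's frame, same axes. The slot above it is 22 mm wide, 10 mm high up to the seated cover's underside. Push the blade in along box +x; the shaft then rests on this edge as fulcrum. With 35 mm of it past the edge, tilt it 20 to 25 degrees, handle down, to free the cover.
- cover: White cap-like snap cover, grey ribs, orange mark over the notch, 140 x 66 x 23 mm, 0.12 kg. Origin under its centre at the lower edge of its 18 mm skirt; axes as the box's while seated (origin 102 mm up). Top plate 18 to 23 mm above the origin. The skirt hangs outside the box walls. Once snapped free it can be lifted straight off by its long sides (66 mm apart).
- cover_notch (a point): Middle of the cover's -x edge at the plate's underside, over a 24 mm notch in the end skirt in line with the slot: (-67, 0, 18) mm in the cover's frame; 120 mm up while seated. Two sprung noses hold this edge (10 to 15 N to free); raised 6 mm it snaps through and stays up about 10 mm, resting on them. The other end just lies on the rim.
- screwdriver_red: Red flat screwdriver, 228 mm long, 0.11 kg, lying on the bench. Origin under its middle; its -y axis points to the blade tip (y = -114 mm); red handle 28 mm wide, 25 mm high, from y = 14 to 114 mm; shaft 6 mm thick, axis 13 mm above the origin; last 12 mm a blade 8 mm wide, 2 mm thick, flat side up.
- blade_tip (a point): Tip of the red screwdriver's blade, (0, -114, 13) mm in the screwdriver's frame.
- tray: Shallow green tray fixed to the bench, 170 x 220 x 18 mm (x, y, z), walls and floor 4 mm thick, so 162 x 212 mm inside. Origin at the centre of its underside.
- sharpener: Orange sharpening machine, fixed at the back of the middle of the bench: a solid to keep clear of. Origin on the bench; its body stands from 165 mm before to 160 mm behind the origin (x) and 175 mm either side (y); a black table and wheel cover overhang it from 290 mm up to over 400 mm, reaching to 76 mm before the origin.
- screwdriver_yellow: Yellow cross-tip screwdriver, 172 mm long, a bystander. Origin under its middle.
- tape_measure: Yellow and black tape measure, 68 x 76 x 37 mm, a bystander. Origin under its middle.

How it is judged:
On the way, in this order (a step that is already met when the one before it is completed fails the run):
1. the blade of the red screwdriver presses the notch edge of the cover up (over 2.5 mm), fingers off the cover (z of cover_notch in the frame of terminal_box above 0.1225 m and contact force between screwdriver_red and cover above 1.5 N and contact force between the fingers and cover below 0.5 N).
2. the notch edge has snapped free of the noses (raised over 8 mm), fingers off the cover (z of cover_notch in the frame of terminal_box above 0.128 m and contact force between the fingers and cover below 0.5 N).
At the end, for the whole second after the job is handed in: The cover lies at rest in the tray, right way up, tilted under 7 degrees, its lower edge below 15 mm, its centre within 80 mm (tray x) and 100 mm (tray y) of the tray's centre; the red screwdriver lies at rest, its origin less than 35 mm above the bench (height (world z) of cover below 0.015 m and angle between cover's own z axis and vertical below 0.12 rad and x of cover in the frame of tray between -0.08 and 0.08 m and y of cover in the frame of tray between -0.1 and 0.1 m and linear speed of cover below 0.02 m/s and height (world z) of screwdriver_red between -0.02 and 0.035 m and linear speed of screwdriver_red below 0.03 m/s); the robot touches nothing.
It fails at once if another loose thing (screwdriver yellow, tape measure) is moved more than 40 mm (distance of any of screwdriver_yellow, tape_measure from where it was at the start of the episode above 0.04 m).
It also fails if it takes over 72 s, if anything falls off the work surface, if the arm or the gripper's body presses on something with over 40 N, if the wrist force passes 120 N, or if a joint passes its speed limit or range.

ROBOT

A 7-joint arm with a two-finger parallel gripper is mounted at the origin on a cart in front of the work surface, level with it; the furniture and walls round the work are solid. World frame = base frame: x ahead of the robot, y to its left, z up, the work surface at z = 0. Lengths are in m, angles in rad, forces in N, time in s.
With the tool pointing down it reaches from about 0.425 to 0.875 m from the base axis. Payload 4.7 kg.
Tool frame: the origin (TCP) lies between the finger pads; the fingertips stand 19 mm ahead of it and the grasp point (between the pads) is the TCP; z points along the fingers, y is the line along which they close (so a half turn about z gives the same grasp; the last joint's range is limited). The gripper opens to 87 mm and grips with 3 to 60 N. Pads are 19 mm wide; open, the fingers measure 117 mm over their backs; the gripper's body (75 mm by 190 mm) begins 51 mm behind the grasp point.
Start: joints at [-1.251, 0.321, -0.07, 1.45, 0.023, 1.371, -0.057], TCP at [0.196, 0.62, 0.242] pointing down, gripper open.
Joint ranges: [-2.86, 2.86], [-0.3, 2.09], [-1.38, 1.24], [0.06, 2.45], [-1.56, 4.7], [0.09, 2.05], [-2.69, 2.69]. Speed limits (rad/s): [2.57, 2.57, 3.14, 3.14, 3.14, 3.14, 3.14].

INTERFACE

Orientations are given as a unit quaternion [w, x, y, z].
In Python, from plant import arm gives the robot as it stands. The module is installed in compiled form; this text tells all that it offers.
- The arm moves only by the shell command python3 -m crank 'ROWS' [OPENING] [FORCE]. ROWS is JSON, a list of rows, each an object with "slide": the shift along the tool's x, y, z in cm, a list of three; "turn": the turn, a rotation vector about the tool's x, y, z in rad, a list of three. A call has 1 to 20 rows; each row shifts and turns the commanded pose from where the row before left it, along the tool's axes as they then stand; what a row does not reach is not made up. A row lasts 1/8 s, in which the tool goes at most 62.5 mm and 10.7 degrees, less where a joint would pass 70% of its speed; a pose out of reach is approached as far as the arm can. A call is refused whole if a number of a shift passes 6.25 or a number of a turn 0.188, either way. A call with a gripper value outside its range is refused whole. OPENING is the opening, from 0 (shut) to 1 (fully open), set as the call begins (- or left out, the last holds). The fingers move at their own pace and stop on an object; FORCE is the grip in N (left out, the last holds). Time passes only in rows, so rows that do not move let the fingers close. It gives the time, the measured TCP pose, the force, the opening and the grip force at its end, in the units of the state.
- arm.state(): the state, without advancing time (a new reading comes with each control period).
- arm.grab_frame(name): name is "scene" or "top" or "wrist"; returns the picture (480x640x3 uint8, blue, green, red); there is no depth.
- arm.calibration(name): a dict with "fx", "fy", "cx", "cy" (pixels), "k1" (the pictures are not rectified: a ray, as slopes to the right and down, at radius r is drawn at 1 + k1 r^2 times it, then the intrinsics apply), "R" (3x3) and "t" (3): a world point X has camera coordinates R X + t; the wrist camera has in their place "mount" (4x4, takes a point from camera to tool coordinates, whose origin is the TCP and whose axes are the flange's). Camera axes: x right, y down, z forward; pixel columns grow to the right and rows downward; lengths in m; the calibration is good to about 2 mm. A picture is of the moment at which its call begins: read the wrist's pose just before it. calibration takes no time and is no camera call.
- arm.job_done(): hands the job in; it is judged then, once.
The state is a dict: "t": time; "joint_positions": joint angles; "qvel": joint speeds; "tau": joint torques, N m; "tool_pos": TCP position; "tcp_rot": TCP orientation; "contact_force": force on the tool from outside, world axes, zero at the start; "wrist_torque": the same for the moment, N m; "gripper_width": finger opening in m; "gripper_force": force on a finger pad.
Only numpy, scipy, OpenCV 4.12 (cv2) and the standard library are available. Lean on these libraries where they do the work, as an engineer would, in place of code of your own. Each camera call takes 0.05 s, during which the arm holds its last target. There are 200 camera calls.

## Working session

There is one attempt and no reset: what is moved stays moved. The work goes in short steps, Python scripts to look and compute and a shell command to move; the robot and the scene stay as the last step left them, time stands still between calls to the robot, and variables do not carry over. Pictures are saved under pics/ and viewed, at most 14 in all, crops included, and the job is handed in when it is done.

```bash
mkdir -p pics; ls; python3 - <<'E'
from plant import arm
import cv2,numpy as np
for n in ("top","scene"):
    cv2.imwrite(f"pics/{n}0.png",arm.grab_frame(n)); c=arm.calibration(n); print(n,{k:np.round(v,4).tolist() for k,v in c.items()})
print({k:np.round(v,4).tolist() for k,v in arm.calibration("wrist").items()})
print(arm.state())
E
```

```text
pics
top {'fx': 477.1154, 'fy': 477.1154, 'cx': 318.8827, 'cy': 236.4433, 'k1': -0.0846, 'R': [[-0.0226, -0.9997, -0.0038], [-0.9741, 0.0229, -0.2251], [0.2251, -0.0013, -0.9743]], 't': [-0.0416, 0.5704, 1.5204]}
scene {'fx': 531.4535, 'fy': 531.4535, 'cx': 329.4483, 'cy': 239.5574, 'k1': -0.0593, 'R': [[0.4817, -0.8763, 0.0024], [-0.4316, -0.2396, -0.8697], [0.7627, 0.4179, -0.4936]], 't': [-0.3291, 0.298, 1.0111]}
{'fx': 349.3567, 'fy': 349.3567, 'cx': 322.0469, 'cy': 239.0839, 'k1': -0.0325, 'mount': [[-0.0002, -0.969, -0.2471, 0.0668], [1.0, -0.0001, -0.0003, 0.0006], [0.0003, -0.2471, 0.969, -0.1422], [0.0, 0.0, 0.0, 1.0]]}
{'t': 0.1, 'joint_positions': array([-1.25090083,  0.3217043 , -0.07008014,  1.45151193,  0.02260944,
        1.37078997, -0.05688112]), 'qvel': array([-0.00010705, -0.00103639, -0.00209937, -0.00068327,  0.00102621,
        0.00158251,  0.00045219]), 'tau': array([-9.42073802e-05, -4.92574990e+01, -4.05846443e-01, -3.13395488e+01,
       -6.43493794e-02,  3.95405455e-02,  8.10280517e-05]), 'tool_pos': array([0.19560071, 0.61940882, 0.24062039]), 'tcp_rot': array([-7.32800469e-05,  1.52281235e-01,  9.88336868e-01, -8.10183405e-04]), 'contact_force': array([ 0.91293438, -0.0871781 , -0.49517508]), 'wrist_torque': array([-0.03221851, -0.01817452,  0.01135074]), 'gripper_force': 0.0, 'gripper_width': 0.08672199780298974}
```

View pics/top0.png

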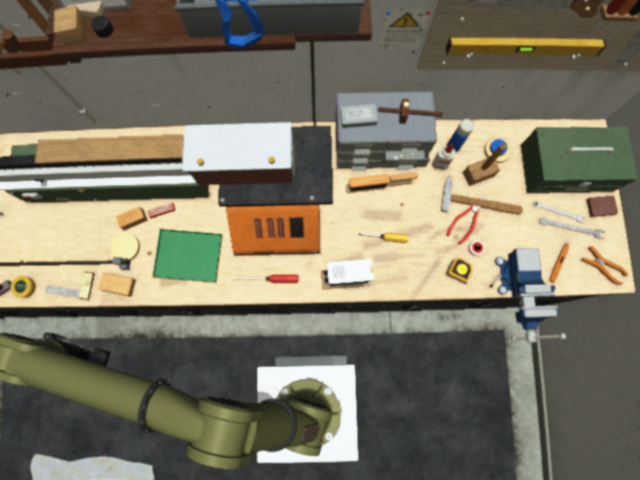

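View pics/scene0.png

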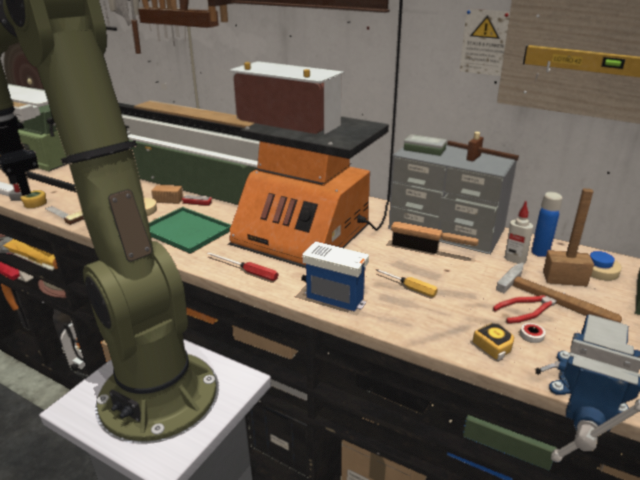

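Top: tray about (188,255), red screwdriver tip (235,279) to handle end (298,279), box about (349,271), tape measure (460,269), yellow driver (383,237). I'll zoom in for exact pixels.

```bash
cat > h.py <<'E'
from plant import arm
import cv2,numpy as np
from scipy.spatial.transform import Rotation as Rn
def cal(n):
    c=arm.calibration(n)
    if n=="wrist":
        s=arm.state();q=s["tcp_rot"];T=np.eye(4);T[:3,:3]=Rn.from_quat(q[[1,2,3,0]]).as_matrix();T[:3,3]=s["tool_pos"]
        M=np.linalg.inv(T@np.array(c["mount"]));c["R"]=M[:3,:3];c["t"]=M[:3,3]
    return c
def proj(c,X):
    Y=np.atleast_2d(X)@np.array(c["R"]).T+c["t"];s=Y[:,:2]/Y[:,2:];s=s*(1+c["k1"]*(s**2).sum(1,keepdims=True))
    return s*[c["fx"],c["fy"]]+[c["cx"],c["cy"]]
def unproj(c,uv,z):
    uv=np.atleast_2d(uv).astype(float);d=(uv-[c["cx"],c["cy"]])/[c["fx"],c["fy"]];s=d.copy()
    for _ in range(20): s=d/(1+c["k1"]*(s**2).sum(1,keepdims=True))
    R=np.array(c["R"]);D=np.c_[s,np.ones(len(s))]@R;o=-R.T@c["t"]
    return o+D*((z-o[2])/D[:,2])[:,None]
def pose():
    s=arm.state();q=s["tcp_rot"];return s["tool_pos"],Rn.from_quat(q[[1,2,3,0]]).as_matrix()
E
python3 - <<'E'
import cv2,numpy as np
t=cv2.imread("pics/top0.png");s=cv2.imread("pics/scene0.png")
a=cv2.resize(t[220:300,225:385],(800,400)[:2],interpolation=cv2.INTER_CUBIC)
b=cv2.resize(s[235:315,290:370],(400,400)[:2],interpolation=cv2.INTER_CUBIC)
a=cv2.resize(t[255:295,315:385],(700,400),interpolation=cv2.INTER_CUBIC)
b=cv2.resize(s[235:315,200:445],(800,261),interpolation=cv2.INTER_CUBIC)
z=np.zeros((600,800,3),np.uint8);z[:330,:700]=a[:330];z[335:596]=b
cv2.imwrite("pics/z1.png",z)
E
```

```text
(no output)
```

View pics/z1.png

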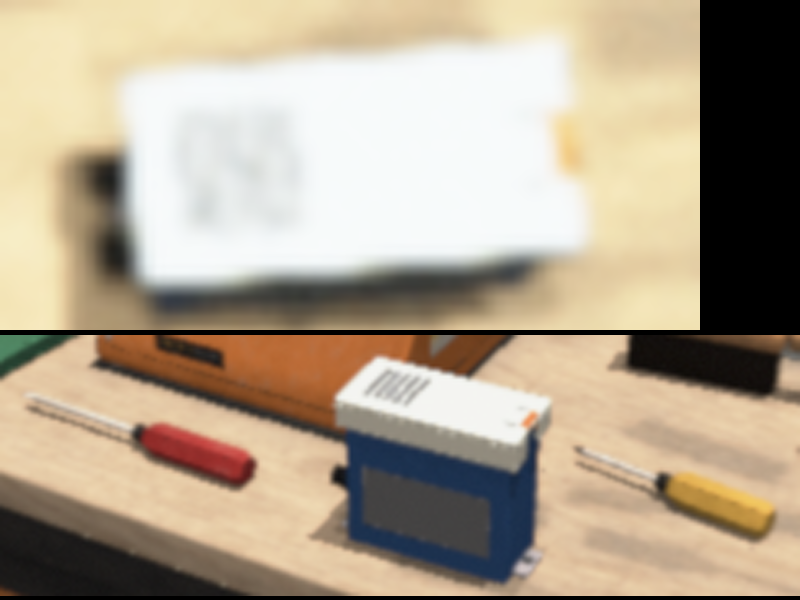

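The orange mark is at the right end (about (372,269) in the top view), the glands are at the left, so box +x points along world +y. Computing poses.

```bash
python3 - <<'E'
from h import *
c=cal("top");s=cal("scene")
q=np.array([[122,70],[566,35],[590,252],[145,288]])/10+[315,255]
P=unproj(c,q,.125);print("cover top corners",P.round(4).tolist(),P.mean(0))
q2=np.array([[335,392],[378,357],[551,402],[520,442]]);q2=(q2-[0,335])/3.265+[200,235]
P2=unproj(s,q2,.125);print(P2.round(4).tolist(),P2.mean(0))
d=(P[1]+P[2]-P[0]-P[3])/2;print("ang",np.degrees(np.arctan2(-d[1],-d[0])),np.linalg.norm(d))
print("driver top",unproj(c,[[235,279],[298,279]],.013).round(4).tolist())
q3=np.array([[27,398],[255,465]]);q3=(q3-[0,335])/3.265+[200,235];print("scene",unproj(s,q3,.013).round(4))
im=cv2.imread("pics/top0.png");hsv=cv2.cvtColor(im,cv2.COLOR_BGR2HSV)
g=cv2.inRange(hsv,(60,100,40),(90,255,255));g[:,:140]=0;g[:,230:]=0;g[:220]=0;g[295:]=0
r=cv2.minAreaRect(cv2.findNonZero(g));print(r);b=cv2.boxPoints(r);print(unproj(c,b,.018).round(4).tolist(),unproj(c,b,.018).mean(0))
print("yellow",unproj(c,[[360,236],[408,238]],.01).round(3).tolist(),"tape",unproj(c,[[460,269]],.03).round(3), "sharp", unproj(c,[[230,250],[320,253]],.0).round(3).tolist())
p,R=pose();print(p,R.round(3))
E
```

```text
cover top corners [[0.4721, -0.079, 0.125], [0.48, -0.2197, 0.125], [0.4108, -0.224, 0.125], [0.4029, -0.0843, 0.125]] [ 0.44144657 -0.15174354  0.125     ]
[[0.4123, -0.0776, 0.125], [0.4704, -0.0792, 0.125], [0.4744, -0.2176, 0.125], [0.4169, -0.2214, 0.125]] [ 0.44349095 -0.1489407   0.125     ]
ang 93.23083406278272 0.1403860328214793
driver top [[0.4405, 0.2319, 0.013], [0.4359, 0.0189, 0.013]]
scene [[0.4378 0.2407 0.013 ]
 [0.4458 0.0187 0.013 ]]
((186.9959259033203, 255.04510498046875), (62.46966552734375, 46.98805236816406), 5.19442892074585)
[[0.4567, 0.5098, 0.018], [0.6205, 0.5035, 0.018], [0.5951, 0.2846, 0.018], [0.4333, 0.2954, 0.018]] [0.5263991  0.39832297 0.018     ]
yellow [[0.58, -0.196, 0.01], [0.569, -0.362, 0.01]] tape [[ 0.454 -0.527  0.03 ]] sharp [[0.544, 0.253, 0.0], [0.526, -0.057, 0.0]]
[0.19560071 0.61940882 0.24062039] [[-0.954  0.301 -0.   ]
 [ 0.301  0.954 -0.002]
 [-0.    -0.002 -1.   ]]
```

```bash
cat > go.py <<'E'
# usage: go.py x y z  xaxis_yaw_deg [pitch_deg: handle-down tilt about world x] -> slide (cm, current tool axes), turn (tool axes)
import sys;from h import *
a=list(map(float,sys.argv[1:]));p,R=pose()
y=np.radians(a[3]);Rt=np.array([[np.cos(y),np.sin(y),0],[np.sin(y),-np.cos(y),0],[0,0,-1]])
if len(a)>4: Rt=Rt@Rn.from_rotvec([0,-np.radians(a[4]),0]).as_matrix()   # about tool y: raises tool x
s=arm.state()
print("t",round(s["t"],2),"p",p.round(4),"x",R[:,0].round(3),"z",R[:,2].round(3),"F",s["contact_force"].round(1),"w",round(s["gripper_width"],4),"gf",round(s["gripper_force"],1))
print("slide cm",((np.array(a[:3])-p)@R*100).round(2),"turn",Rn.from_matrix(R.T@Rt).as_rotvec().round(3),"slide after turn",((np.array(a[:3])-p)@Rt*100).round(2))
E
python3 go.py 0.44 0.08 0.26 90
```

```text
t 0.1 p [0.1956 0.6194 0.2406] x [-0.954  0.301 -0.   ] z [-0.    -0.002 -1.   ] F [ 0.9 -0.1 -0.5] w 0.0867 gf 0.0
slide cm [-39.54 -44.09  -1.86] turn [-1.000e-03  1.000e-03  1.265e+00] slide after turn [-53.94  24.44  -1.94]
```

```bash
python3 -m crank '[{"slide":[-3.3,-3.7,-0.15],"turn":[0,0,0]},{"slide":[-3.3,-3.7,-0.15],"turn":[0,0,0]},{"slide":[-3.3,-3.7,-0.15],"turn":[0,0,0]},{"slide":[-3.3,-3.7,-0.15],"turn":[0,0,0]},{"slide":[-3.3,-3.7,-0.15],"turn":[0,0,0]},{"slide":[-3.3,-3.7,-0.15],"turn":[0,0,0]},{"slide":[-3.3,-3.7,-0.15],"turn":[0,0,0]},{"slide":[-3.3,-3.7,-0.15],"turn":[0,0,0]},{"slide":[-3.3,-3.7,-0.15],"turn":[0,0,0]},{"slide":[-3.3,-3.7,-0.15],"turn":[0,0,0]},{"slide":[-3.3,-3.7,-0.15],"turn":[0,0,0]},{"slide":[-3.3,-3.7,-0.15],"turn":[0,0,0]},{"slide":[0,0,0],"turn":[0,0,0.18]},{"slide":[0,0,0],"turn":[0,0,0.18]},{"slide":[0,0,0],"turn":[0,0,0.18]},{"slide":[0,0,0],"turn":[0,0,0.18]},{"slide":[0,0,0],"turn":[0,0,0.18]},{"slide":[0,0,0],"turn":[0,0,0.18]},{"slide":[0,0,0],"turn":[0,0,0.18]},{"slide":[0,0,0],"turn":[0,0,0]}]' 1
python3 go.py 0.44 0.08 0.26 90; python3 - <<'E'
from h import *
c=cal("wrist");cv2.imwrite("pics/w1.png",arm.grab_frame("wrist"));np.save("w1.npy",c,allow_pickle=True)
E
```

```text
t: 2.6
tool_pos: [0.4394, 0.0771, 0.2593]
tcp_rot: [-0.0, 0.705, 0.71, -0.0]
contact_force: [-0.4, 0.6, -1.1]
gripper_width: 0.0869
gripper_force: 0.0
t 2.6 p [0.4394 0.0771 0.2593] x [-0.007  1.    -0.   ] z [-0.001 -0.    -1.   ] F [-0.4  0.6 -1.1] w 0.0869 gf 0.0
slide cm [ 0.29  0.06 -0.07] turn [-0.001  0.     0.007] slide after turn [ 0.29  0.06 -0.07]
```

View pics/w1.png

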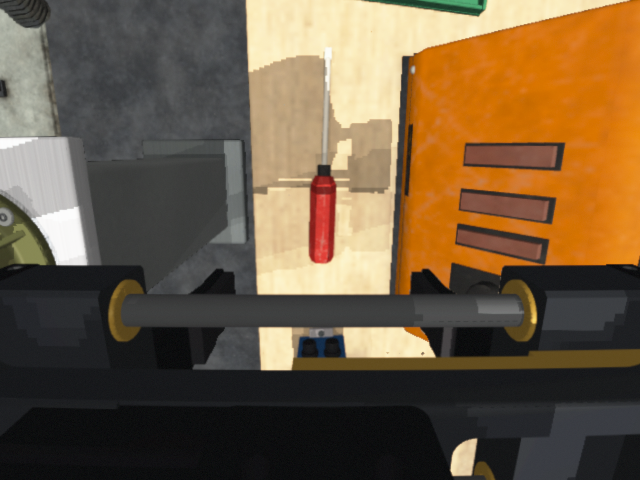

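Wrist view: driver tip (328,48), handle end (321,263), sharpener's front edge at column about 395.

```bash
python3 - <<'E'
from h import *
c=np.load("w1.npy",allow_pickle=True).item()
P=unproj(c,[[328,48],[321,263],[322,172]],.013);print(P.round(4).tolist(),np.linalg.norm(P[0]-P[1]))
print("end low", unproj(c,[[321,263]],.006).round(4).tolist())
for z in(0,.02,.05,.1):print("sharp",z,unproj(c,[[403,58],[393,290]],z).round(3).tolist())
E
```

```text
[[0.4449, 0.246, 0.013], [0.4391, 0.0168, 0.013], [0.4396, 0.1214, 0.013]] 0.22929603121329156
end low [[0.4391, 0.0145, 0.006]]
sharp 0 [[0.524, 0.24, 0.0], [0.528, -0.022, 0.0]]
sharp 0.02 [[0.52, 0.236, 0.02], [0.524, -0.014, 0.02]]
sharp 0.05 [[0.514, 0.229, 0.05], [0.517, -0.001, 0.05]]
sharp 0.1 [[0.503, 0.217, 0.1], [0.506, 0.02, 0.1]]
```

```bash
python3 -m crank '[{"slide":[-0.2,-1.4,3],"turn":[0,0,0.007]},{"slide":[0,0,3.5],"turn":[0,0,0]},{"slide":[0,0,3.5],"turn":[0,0,0]},{"slide":[0,0,3.5],"turn":[0,0,0]},{"slide":[0,0,2.5],"turn":[0,0,0]},{"slide":[0,0,1.5],"turn":[0,0,0]},{"slide":[0,0,0],"turn":[0,0,0]},{"slide":[0,0,0],"turn":[0,0,0]}]' 1
python3 go.py 0.425 0.075 0.022 90
```

```text
t: 3.65
tool_pos: [0.4265, 0.0754, 0.0855]
tcp_rot: [0.0, 0.708, 0.707, 0.001]
contact_force: [0.8, 0.5, 0.3]
gripper_width: 0.0873
gripper_force: 0.0
t 3.65 p [0.4265 0.0754 0.0855] x [0.001 1.    0.001] z [ 0.002  0.001 -1.   ] F [0.8 0.5 0.3] w 0.0873 gf 0.0
slide cm [-0.04 -0.16  6.35] turn [ 0.002 -0.001 -0.001] slide after turn [-0.04 -0.15  6.35]
```

```bash
python3 -m crank '[{"slide":[0,0,2],"turn":[0,0,0]},{"slide":[0,0,1.5],"turn":[0,0,0]},{"slide":[0,0,1],"turn":[0,0,0]},{"slide":[0,0,1],"turn":[0,0,0]},{"slide":[0,0,0.8],"turn":[0,0,0]},{"slide":[0,0,0],"turn":[0,0,0]},{"slide":[0,0,0],"turn":[0,0,0]}]' 1
python3 go.py 0.425 0.075 0.022 90
```

```text
t: 4.53
tool_pos: [0.426, 0.0752, 0.0218]
tcp_rot: [0.0, 0.708, 0.706, 0.0]
contact_force: [-0.3, 0.1, -0.4]
gripper_width: 0.0871
gripper_force: 0.0
t 4.53 p [0.426  0.0752 0.0218] x [0.002 1.    0.   ] z [ 0.  0. -1.] F [-0.3  0.1 -0.4] w 0.0871 gf 0.0
slide cm [-0.02 -0.1  -0.02] turn [ 0.    -0.    -0.002] slide after turn [-0.02 -0.1  -0.02]
```

Reached without contact. Close gently, then firmly.

```bash
python3 -m crank '[{"slide":[0,0,0],"turn":[0,0,0]},{"slide":[0,0,0],"turn":[0,0,0]},{"slide":[0,0,0],"turn":[0,0,0]},{"slide":[0,0,0],"turn":[0,0,0]},{"slide":[0,0,0],"turn":[0,0,0]},{"slide":[0,0,0],"turn":[0,0,0]},{"slide":[0,0,0],"turn":[0,0,0]},{"slide":[0,0,0],"turn":[0,0,0]}]' 0 12 && python3 -m crank '[{"slide":[0,0,0],"turn":[0,0,0]},{"slide":[0,0,0],"turn":[0,0,0]},{"slide":[0,0,-2],"turn":[0,0,0]},{"slide":[0,0,-3],"turn":[0,0,0]},{"slide":[0,0,-4],"turn":[0,0,0]},{"slide":[0,0,-4],"turn":[0,0,0]},{"slide":[0,0,-4],"turn":[0,0,0]},{"slide":[0,0,-4],"turn":[0,0,0]},{"slide":[0,0,-2],"turn":[0,0,0]},{"slide":[0,0,0],"turn":[0,0,0]},{"slide":[0,0,0],"turn":[0,0,0]}]' 0 60
python3 go.py 0.44 -0.4 0.23 90; python3 - <<'E'
from h import *
c=cal("wrist");w=arm.grab_frame("wrist");cv2.imwrite("pics/w2.png",w);np.save("w2.npy",c,allow_pickle=True)
E
```

```text
t: 5.52
tool_pos: [0.4259, 0.0752, 0.0217]
tcp_rot: [0.0, 0.708, 0.706, 0.0]
contact_force: [0.6, -1.6, 1.2]
gripper_width: 0.0277
gripper_force: 12.0
t: 6.9
tool_pos: [0.4248, 0.075, 0.2501]
tcp_rot: [-0.001, 0.708, 0.706, -0.001]
contact_force: [-0.2, -0.4, -0.7]
gripper_width: 0.0259
gripper_force: 60.0
t 6.9 p [0.4248 0.075  0.2501] x [ 0.002  1.    -0.001] z [-0.002 -0.001 -1.   ] F [-0.2 -0.4 -0.7] w 0.0259 gf 60.0
slide cm [-47.49   1.62   2.04] turn [-0.002  0.001 -0.002] slide after turn [-47.5    1.52   2.01]
```

View pics/w2.png

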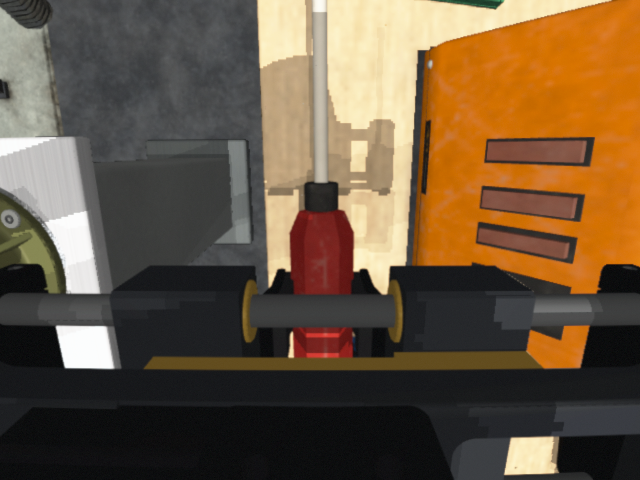

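```bash
python3 -m crank '[{"slide":[-2,0,-1],"turn":[0,0,0]},{"slide":[-4,0,-1],"turn":[0,0,0]},{"slide":[-4,0,-1],"turn":[0,0,0]},{"slide":[-4,0,-1],"turn":[0,0,0]},{"slide":[-4,0,-1],"turn":[0,0,0]},{"slide":[-4,0.5,-1],"turn":[0,0,0]},{"slide":[-4,0.5,-1],"turn":[0,0,0]},{"slide":[-4,0.5,0],"turn":[0,0,0]},{"slide":[-2.5,0,0],"turn":[0,0,0]},{"slide":[0,0,0],"turn":[0,0,0]},{"slide":[0,0,0],"turn":[0,0,0]}]'
python3 go.py 0.44 -0.41 0.23 90; python3 - <<'E'
from h import *
c=cal("wrist");w=arm.grab_frame("wrist");cv2.imwrite("pics/w3.png",w);np.save("w3.npy",c,allow_pickle=True)
E
```

```text
t: 8.32
tool_pos: [0.4396, -0.2496, 0.3214]
tcp_rot: [-0.0, 0.708, 0.706, 0.0]
contact_force: [-0.0, 0.3, -0.9]
gripper_width: 0.0261
gripper_force: 60.0
t 8.32 p [ 0.4396 -0.2496  0.3214] x [0.002 1.    0.001] z [-0.001  0.001 -1.   ] F [-0.   0.3 -0.9] w 0.0261 gf 60.0
slide cm [-16.05   0.07   9.13] turn [-0.001 -0.001 -0.002] slide after turn [-16.04   0.04   9.14]
```

View pics/w3.png

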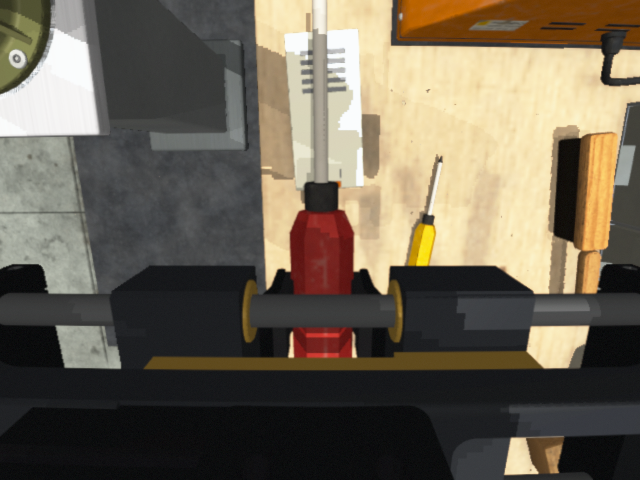

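Cover corners about (285,35), (357,29), (363,184), (295,189); the driver is held straight at column 320.

```bash
python3 - <<'E'
from h import *
from scipy.optimize import least_squares
c=np.load("w3.npy",allow_pickle=True).item();t=cal("top");s=cal("scene")
def corners(p):
    x,y,a=p;d=np.array([np.cos(a),np.sin(a)]);n=np.array([-d[1],d[0]])   # box +x dir
    return lambda l,w:np.r_[[x,y]+l*d+w*n,.125]
# order: (+x end, robot side),( +x, far),( -x, far),(-x, robot) ; box +y = world -x
def mod(p):
    f=corners(p);return np.array([f(.07,.033),f(.07,-.033),f(-.07,-.033),f(-.07,.033)])
w=np.array([[285,35],[357,29],[363,184],[294,189]],float)
tq=(np.array([[145,288],[122,70],[566,35],[590,252]])/10+[315,255])
q2=np.array([[335,392],[378,357],[551,402],[520,442]]);sq=(q2-[0,335])/3.265+[200,235]
def r(p,use):
    o=[]
    if 'w' in use:o.append((proj(c,mod(p))-w)/1.)
    if 't' in use:o.append(proj(t,mod(p))-tq)
    if 's' in use:o.append(proj(s,mod(p))-sq)
    return np.concatenate(o).ravel()
for u in('w','t','s','wts'):
    f=least_squares(r,[.44,-.15,1.6],args=(u,));print(u,f.x.round(4),np.degrees(f.x[2]).round(2),abs(f.fun).mean().round(2))
E
```

```text
w [ 0.443  -0.1486  1.6259] 93.16 1.73
t [ 0.4414 -0.1517  1.6299] 93.39 0.35
s [ 0.4438 -0.149   1.6165] 92.62 0.7
wts [ 0.4429 -0.1488  1.6255] 93.13 1.06
```

```bash
python3 go.py 0.4577 -0.4236 0.15 93.1; python3 -m crank '[{"slide":[-2,0,0],"turn":[0,0,-0.056]},{"slide":[-4,0,0],"turn":[0,0,0]},{"slide":[-4,0,0],"turn":[0,0,0]},{"slide":[-4,0,0],"turn":[0,0,0]},{"slide":[-3.4,0.8,1.2],"turn":[0,0,0]},{"slide":[0,0,4],"turn":[0,0,0]},{"slide":[0,0,4],"turn":[0,0,0]},{"slide":[0,0,4],"turn":[0,0,0]},{"slide":[0,0,4],"turn":[0,0,0]},{"slide":[0,0,0],"turn":[0,0,0]},{"slide":[0,0,0],"turn":[0,0,0]}]'
python3 go.py 0.4577 -0.4236 0.15 93.1; python3 - <<'E'
from h import *
p,R=pose();tip=p+R@[.171,0,.009];print("pred tip",tip.round(4));o=np.zeros((600,800,3),np.uint8)
for i,n in enumerate(("top","scene")):
    c=cal(n);im=arm.grab_frame(n);cv2.imwrite(f"pics/{n}1.png",im);u=proj(c,tip)[0];print(n,u.round(1))
    x,y=int(u[0])-50,int(u[1])-16
    if i: y-=10
    cr=im[y:y+37,x:x+100];print("crop origin",x,y);o[i*300:i*300+296]=cv2.resize(cr,(800,296),interpolation=cv2.INTER_CUBIC)
cv2.imwrite("pics/z2.png",o)
E
```

```text
t 8.38 p [ 0.4399 -0.2491  0.3214] x [0.001 1.    0.001] z [-0.     0.001 -1.   ] F [ 0.1  0.5 -0.8] w 0.0264 gf 60.0
slide cm [-17.46   1.8   17.13] turn [-0.    -0.001 -0.055] slide after turn [-17.52   0.83  17.14]
t: 9.75
tool_pos: [0.4573, -0.4233, 0.151]
tcp_rot: [0.001, 0.687, 0.726, 0.0]
contact_force: [0.0, -0.7, 0.2]
gripper_width: 0.0266
gripper_force: 60.0
t 9.75 p [ 0.4573 -0.4233  0.151 ] x [-0.055  0.998 -0.001] z [ 0.001 -0.001 -1.   ] F [ 0.  -0.7  0.2] w 0.0266 gf 60.0
slide cm [-0.04  0.04  0.1 ] turn [0.001 0.001 0.001] slide after turn [-0.04  0.04  0.1 ]
pred tip [ 0.4479 -0.2525  0.1419]
top [383.2 267.4]
crop origin 333 251
scene [378.3 258.4]
crop origin 328 232
```

View pics/z2.png

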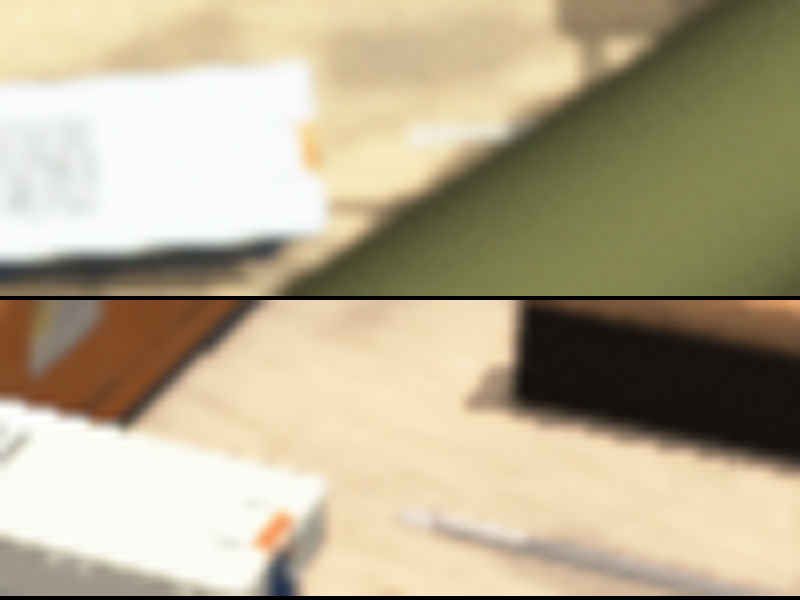

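Tip at top (384.0,267.8) and scene (378.2,259.1), within 1 px of the prediction; orange mark at top (371.9,269.1), scene (362.1,261.0).

```bash
python3 - <<'E'
from h import *
from scipy.optimize import least_squares
t=cal("top");s=cal("scene");p,R=pose()
tri=lambda a,b:least_squares(lambda X:np.r_[proj(t,X)[0]-a,proj(s,X)[0]-b],[.44,-.25,.13])
T=tri([384,267.75],[378.2,259.1]);M=tri([371.9,269.1],[362.1,261.0])
print("tip",T.x.round(4),T.fun.round(2),"mark",M.x.round(4),M.fun.round(2),"tip in tool",(R.T@(T.x-p)).round(4))
d=T.x-M.x;a=np.radians(93.1);D=np.array([np.cos(a),np.sin(a),0]);N=np.array([-D[1],D[0],0]);print("tip-mark in box axes",d@D,d@N,d[2])
E
```

```text
tip [ 0.4461 -0.2539  0.1416] [-0.38  0.24  0.31 -0.05] mark [ 0.4444 -0.2165  0.1264] [-0.73  0.48  0.62 -0.1 ] tip in tool [ 0.1704 -0.002   0.0098]
tip-mark in box axes -0.03742601322760471 0.0003570387621635465 0.015181639449148132
```

```bash
python3 -m crank '[{"slide":[0,0,1],"turn":[0,0,0]},{"slide":[0,0,1],"turn":[0,0,0]},{"slide":[0,0,0.6],"turn":[0,0,0]},{"slide":[0,0,0],"turn":[0,0,0]},{"slide":[1.5,0,0],"turn":[0,0,0]},{"slide":[1.2,0,0],"turn":[0,0,0]},{"slide":[0.6,0,0],"turn":[0,0,0]},{"slide":[0.6,0,0],"turn":[0,0,0]},{"slide":[0.6,0,0],"turn":[0,0,0]},{"slide":[0,0,0],"turn":[0,0,0]},{"slide":[0,0,0],"turn":[0,0,0]}]'
python3 go.py 0.4537 -0.3485 0.125 93.1
```

```text
t: 11.22
tool_pos: [0.4538, -0.3785, 0.1236]
tcp_rot: [0.0, 0.688, 0.726, -0.0]
contact_force: [0.6, 0.1, -0.5]
gripper_width: 0.0256
gripper_force: 60.0
t 11.22 p [ 0.4538 -0.3785  0.1236] x [-0.054  0.999 -0.   ] z [ 0. -0. -1.] F [ 0.6  0.1 -0.5] w 0.0256 gf 60.0
slide cm [ 3.    0.15 -0.14] turn [ 0.  0. -0.] slide after turn [ 3.    0.15 -0.14]
```

```bash
python3 -m crank '[{"slide":[0.6,0,0],"turn":[0,0,0]},{"slide":[0.6,0,0],"turn":[0,0,0]},{"slide":[0.6,0,0],"turn":[0,0,0]},{"slide":[0.6,0,0],"turn":[0,0,0]},{"slide":[0.6,0,0],"turn":[0,0,0]},{"slide":[0,0,0],"turn":[0,0,0]}]'
python3 go.py 0.4537 -0.3485 0.125 93.1;  python3 - <<'E'
from h import *
im=arm.grab_frame("scene");cv2.imwrite("pics/z3.png",cv2.resize(im[225:315,300:420],(800,600),interpolation=cv2.INTER_CUBIC))
E
```

```text
t: 11.98
tool_pos: [0.4525, -0.3476, 0.1235]
tcp_rot: [-0.0, 0.687, 0.726, 0.0]
contact_force: [0.4, 0.4, -1.9]
gripper_width: 0.0261
gripper_force: 60.0
t 11.97 p [ 0.4525 -0.3476  0.1235] x [-0.055  0.998  0.001] z [ 0.     0.001 -1.   ] F [ 0.4  0.4 -1.9] w 0.0261 gf 60.0
slide cm [-0.1   0.11 -0.15] turn [ 0.    -0.001  0.001] slide after turn [-0.1   0.11 -0.15]
```

View pics/z3.png

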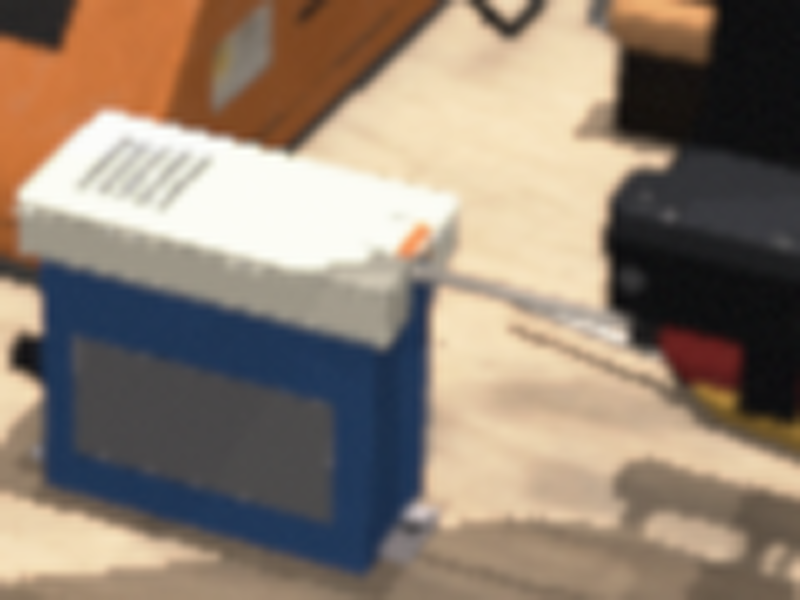

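```bash
sed -i 's/\[0,-np.radians(a\[4\]),0\]/[0,np.radians(a[4]),0]/' go.py
python3 -m crank '[{"slide":[0,0,0.1],"turn":[0,0,0]},{"slide":[-0.02,0,0.34],"turn":[0,0.025,0]},{"slide":[-0.02,0,0.34],"turn":[0,0.025,0]},{"slide":[-0.02,0,0.34],"turn":[0,0.025,0]},{"slide":[-0.02,0,0.34],"turn":[0,0.025,0]},{"slide":[-0.02,0,0.34],"turn":[0,0.025,0]},{"slide":[-0.02,0,0.34],"turn":[0,0.025,0]},{"slide":[-0.02,0,0.34],"turn":[0,0.025,0]},{"slide":[-0.02,0,0.34],"turn":[0,0.025,0]},{"slide":[-0.02,0,0.34],"turn":[0,0.025,0]},{"slide":[-0.02,0,0.34],"turn":[0,0.025,0]},{"slide":[0,0,0],"turn":[0,0,0]},{"slide":[0,0,0],"turn":[0,0,0]}]'
python3 go.py 0.4520 -0.34 0.065 93.1 25
```

```text
t: 13.65
tool_pos: [0.4521, -0.347, 0.0887]
tcp_rot: [-0.09, 0.682, 0.72, 0.085]
contact_force: [-0.2, -1.1, -1.5]
gripper_width: 0.0263
gripper_force: 60.0
t 13.65 p [ 0.4521 -0.347   0.0887] x [-0.052  0.968  0.247] z [-0.013  0.246 -0.969] F [-0.2 -1.1 -1.5] w 0.0263 gf 60.0
slide cm [0.09 0.03 2.46] turn [ 0.     0.187 -0.   ] slide after turn [-0.37  0.03  2.44]
```

```bash

python3 -m crank '[{"slide":[-0.02,0,0.34],"turn":[0,0.025,0]},{"slide":[-0.02,0,0.34],"turn":[0,0.025,0]},{"slide":[-0.02,0,0.34],"turn":[0,0.025,0]},{"slide":[0,0,0],"turn":[0,0,0]}]'
python3 -m crank '[{"slide":[-0.02,0,0.34],"turn":[0,0.025,0]},{"slide":[-0.02,0,0.34],"turn":[0,0.025,0]},{"slide":[-0.02,0,0.34],"turn":[0,0.025,0]},{"slide":[0,0,0],"turn":[0,0,0]}]'
python3 go.py 0.4520 -0.34 0.065 93.1 25
```

```text
t: 14.15
tool_pos: [0.4518, -0.3444, 0.0781]
tcp_rot: [-0.118, 0.679, 0.716, 0.111]
contact_force: [1.4, -1.4, 0.1]
gripper_width: 0.0263
gripper_force: 60.0
t: 14.65
tool_pos: [0.4514, -0.3407, 0.068]
tcp_rot: [-0.146, 0.674, 0.711, 0.137]
contact_force: [-0.6, -0.4, -1.3]
gripper_width: 0.0262
gripper_force: 60.0
t 14.65 p [ 0.4514 -0.3407  0.068 ] x [-0.049  0.919  0.392] z [-0.022  0.391 -0.92 ] F [-0.6 -0.4 -1.3] w 0.0262 gf 60.0
slide cm [-0.06  0.06  0.3 ] turn [-0.001  0.034 -0.001] slide after turn [-0.07  0.06  0.3 ]
```

```bash

python3 -m crank '[{"slide":[-0.02,0,0.34],"turn":[0,0.025,0]},{"slide":[-0.02,0,0.34],"turn":[0,0.025,0]},{"slide":[0,0,0],"turn":[0,0,0]}]'
python3 - <<'E'
from h import *
im=arm.grab_frame("scene");cv2.imwrite("pics/z4.png",cv2.resize(im[225:315,300:420],(800,600),interpolation=cv2.INTER_CUBIC))
E
```

```text
t: 15.02
tool_pos: [0.4515, -0.3389, 0.0619]
tcp_rot: [-0.163, 0.671, 0.707, 0.154]
contact_force: [-0.0, -0.8, -2.3]
gripper_width: 0.0259
gripper_force: 60.0
```

View pics/z4.png

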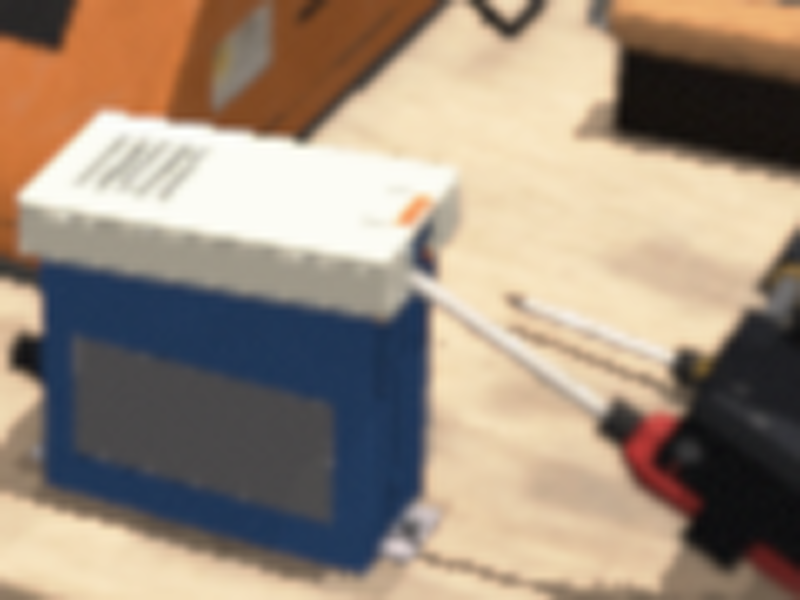

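The mark rose 32 zoomed px, about 11 mm: the edge has snapped free and rests up. Tilting back and withdrawing.

```bash

python3 -m crank '[{"slide":[0.04,0,-0.67],"turn":[0,-0.05,0]},{"slide":[0.04,0,-0.67],"turn":[0,-0.05,0]},{"slide":[0.04,0,-0.67],"turn":[0,-0.05,0]},{"slide":[0.04,0,-0.67],"turn":[0,-0.05,0]},{"slide":[0.04,0,-0.67],"turn":[0,-0.05,0]},{"slide":[0.04,0,-0.67],"turn":[0,-0.05,0]},{"slide":[0.04,0,-0.67],"turn":[0,-0.05,0]},{"slide":[0,0,0],"turn":[0,0,0]},{"slide":[-1,0,0],"turn":[0,0,0]},{"slide":[-1,0,0],"turn":[0,0,0]},{"slide":[-1,0,0],"turn":[0,0,0]},{"slide":[-1,0,0],"turn":[0,0,0]},{"slide":[-2,0,0],"turn":[0,0,0]},{"slide":[-2,0,0],"turn":[0,0,0]},{"slide":[0,0,0],"turn":[0,0,0]}]'
python3 go.py 0.45 -0.38 0.022 93.1
```

```text
t: 16.95
tool_pos: [0.4555, -0.4317, 0.0995]
tcp_rot: [-0.036, 0.688, 0.724, 0.034]
contact_force: [-0.7, -0.3, -1.5]
gripper_width: 0.0259
gripper_force: 60.0
t 16.95 p [ 0.4555 -0.4317  0.0995] x [-0.051  0.994  0.099] z [-0.006  0.099 -0.995] F [-0.7 -0.3 -1.5] w 0.0259 gf 60.0
slide cm [ 4.4  -0.27  8.22] turn [-0.001 -0.099 -0.003] slide after turn [ 5.19 -0.27  7.75]
```

```bash

python3 -m crank '[{"slide":[0,0,0],"turn":[0,-0.099,0]},{"slide":[1,1.5,0],"turn":[0,0,0]},{"slide":[1,1.5,0],"turn":[0,0,0]},{"slide":[0,0,0],"turn":[0,0,0]},{"slide":[0,0,3],"turn":[0,0,0]},{"slide":[0,0,2],"turn":[0,0,0]},{"slide":[0,0,1],"turn":[0,0,0]},{"slide":[0,0,0],"turn":[0,0,0]},{"slide":[0,0,0],"turn":[0,0,0]}]'
python3 go.py 0.485 -0.41 0.0225 93.1
```

```text
t: 18.08
tool_pos: [0.4859, -0.4086, 0.0407]
tcp_rot: [0.0, 0.688, 0.726, 0.0]
contact_force: [-0.4, -0.2, -0.3]
gripper_width: 0.0266
gripper_force: 60.0
t 18.07 p [ 0.4859 -0.4086  0.0407] x [-0.054  0.999  0.   ] z [ 0.001  0.    -1.   ] F [-0.4 -0.2 -0.3] w 0.0266 gf 60.0
slide cm [-0.14 -0.09  1.82] turn [ 0.001 -0.    -0.   ] slide after turn [-0.14 -0.09  1.82]
```

```bash

python3 -m crank '[{"slide":[0,0,1],"turn":[0,0,0]},{"slide":[0,0,0.5],"turn":[0,0,0]},{"slide":[0,0,0.3],"turn":[0,0,0]},{"slide":[0,0,0],"turn":[0,0,0]},{"slide":[0,0,0],"turn":[0,0,0]}]' && python3 -m crank '[{"slide":[0,0,0],"turn":[0,0,0]},{"slide":[0,0,0],"turn":[0,0,0]},{"slide":[0,0,0],"turn":[0,0,0]},{"slide":[0,0,0],"turn":[0,0,0]},{"slide":[0,0,-1],"turn":[0,0,0]},{"slide":[0,0,-2],"turn":[0,0,0]},{"slide":[0,0,-4],"turn":[0,0,0]},{"slide":[0,0,-5],"turn":[0,0,0]},{"slide":[0,0,-5],"turn":[0,0,0]},{"slide":[0,0,-5],"turn":[0,0,0]},{"slide":[0,0,-3],"turn":[0,0,0]},{"slide":[0,0,0],"turn":[0,0,0]}]' 0.7 20
python3 go.py 0.443 -0.17 0.25 93.1
```

```text
t: 18.7
tool_pos: [0.4856, -0.408, 0.0219]
tcp_rot: [-0.0, 0.688, 0.726, 0.0]
contact_force: [0.7, 1.1, -0.8]
gripper_width: 0.0263
gripper_force: 60.0
t: 20.2
tool_pos: [0.486, -0.4098, 0.2763]
tcp_rot: [0.003, 0.688, 0.726, 0.001]
contact_force: [-0.3, 0.2, -0.5]
gripper_width: 0.0608
gripper_force: 0.0
t 20.2 p [ 0.486  -0.4098  0.2763] x [-0.053  0.999 -0.003] z [ 0.006 -0.003 -1.   ] F [-0.3  0.2 -0.5] w 0.0608 gf 0.0
slide cm [24.19 -3.03  2.54] turn [ 0.005  0.003 -0.001] slide after turn [24.18 -3.    2.63]
```

```bash

python3 -m crank '[{"slide":[3,0,0],"turn":[0,0,0]},{"slide":[5,-0.5,0],"turn":[0.005,0.003,0]},{"slide":[5,-0.9,0],"turn":[0,0,0]},{"slide":[5,-0.9,0.5],"turn":[0,0,0]},{"slide":[5,-0.7,1],"turn":[0,0,0]},{"slide":[3.3,0,1],"turn":[0,0,0]},{"slide":[0,0,3],"turn":[0,0,0]},{"slide":[0,0,0],"turn":[0,-0.075,0]},{"slide":[0,0,0],"turn":[0,0,0]}]' 1
python3 go.py 0.443 -0.149 0.125 93.1 -4.3;python3 - <<'E'
from h import *
c=cal("wrist");np.save("w5.npy",c,allow_pickle=True);w=arm.grab_frame("wrist");cv2.imwrite("pics/w5.png",w)
w=arm.grab_frame("top");cv2.imwrite("pics/t5.png",w);print(proj(c,[[.443,-.149,.13]]))
E
```

```text
t: 21.32
tool_pos: [0.4405, -0.1456, 0.2171]
tcp_rot: [0.023, 0.686, 0.727, -0.026]
contact_force: [-0.8, -0.2, 1.0]
gripper_width: 0.0872
gripper_force: 0.0
t 21.32 p [ 0.4405 -0.1456  0.2171] x [-0.057  0.996 -0.07 ] z [-0.002 -0.07  -0.998] F [-0.8 -0.2  1. ] w 0.0872 gf 0.0
slide cm [0.29 0.29 9.21] turn [-0.006 -0.005  0.003] slide after turn [0.34 0.23 9.21]
[[325.49641667 248.3340492 ]]
```

View pics/w5.png

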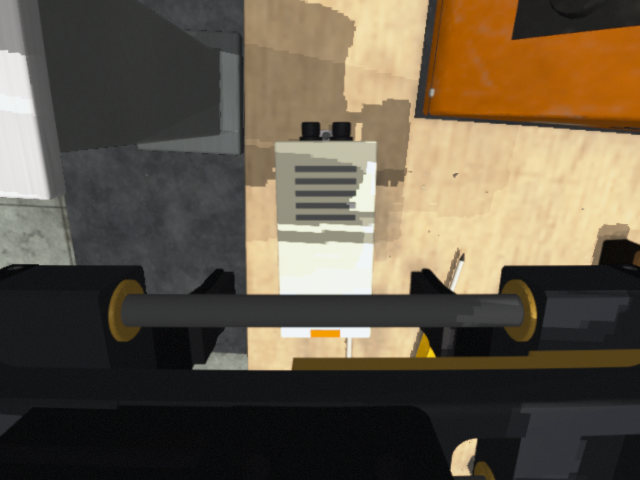

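Cover seen centred near column 326, +x edge at row 141, notch edge (orange mark) at row 337; driver shaft visible at (349,350).

```bash
python3 - <<'E'
from h import *
c=np.load("w5.npy",allow_pickle=True).item()
a=unproj(c,[[326,141]],.125)[0];b=unproj(c,[[325.5,337]],.135)[0];print(a,b,(a+b)/2,np.linalg.norm(a-b))
E
```

```text
[ 0.43912262 -0.07860817  0.125     ] [ 0.44700497 -0.21594135  0.135     ] [ 0.4430638  -0.14727476  0.13      ] 0.13792220923947787
```

```bash

python3 -m crank '[{"slide":[0.4,0.3,2.5],"turn":[-0.005,-0.005,0]},{"slide":[0,0,2.5],"turn":[0,0,0]},{"slide":[0,0,2],"turn":[0,0,0]},{"slide":[0,0,1.3],"turn":[0,0,0]},{"slide":[0,0,1],"turn":[0,0,0]},{"slide":[0,0,0],"turn":[0,0,0]},{"slide":[0,0,0],"turn":[0,0,0]}]'
python3 go.py 0.443 -0.148 0.124 93.1 -4.3
```

```text
t: 22.3
tool_pos: [0.4446, -0.1499, 0.1253]
tcp_rot: [0.028, 0.687, 0.726, -0.026]
contact_force: [0.5, 0.2, 0.7]
gripper_width: 0.0873
gripper_force: 0.0
t 22.3 p [ 0.4446 -0.1499  0.1253] x [-0.054  0.996 -0.076] z [ 0.005 -0.076 -0.997] F [0.5 0.2 0.7] w 0.0873 gf 0.0
slide cm [ 0.2  -0.15  0.12] turn [0.001 0.001 0.   ] slide after turn [ 0.2  -0.15  0.12]
```

```bash

python3 -m crank '[{"slide":[0,-0.15,0.1],"turn":[0,0,0]},{"slide":[0,0,0],"turn":[0,0,0]},{"slide":[0,0,0],"turn":[0,0,0]},{"slide":[0,0,0],"turn":[0,0,0]},{"slide":[0,0,0],"turn":[0,0,0]},{"slide":[0,0,0],"turn":[0,0,0]},{"slide":[0,0,0],"turn":[0,0,0]}]' 0 25 && python3 -m crank '[{"slide":[-0.04,0,-0.5],"turn":[0,0,0]},{"slide":[-0.08,0,-1],"turn":[0,0,0]},{"slide":[-0.08,0,-1],"turn":[0,0,0]},{"slide":[-0.15,0,-2],"turn":[0,0,0]},{"slide":[-0.3,0,-4],"turn":[0,0,0]},{"slide":[-0.3,0,-4],"turn":[0,0,0]},{"slide":[-0.3,0,-4],"turn":[0,0,0]},{"slide":[0,0,-1.5],"turn":[0,0,0]},{"slide":[0,0,0],"turn":[0,0.075,0]},{"slide":[0,0,0],"turn":[0,0,0]}]'
python3 go.py 0.43 0.0 0.30 90
```

```text
t: 23.18
tool_pos: [0.4428, -0.1499, 0.1239]
tcp_rot: [0.028, 0.687, 0.726, -0.026]
contact_force: [-0.0, 1.6, 0.9]
gripper_width: 0.0657
gripper_force: 25.0
t: 24.42
tool_pos: [0.442, -0.1501, 0.3038]
tcp_rot: [0.0, 0.689, 0.725, -0.001]
contact_force: [-0.2, -0.5, -0.6]
gripper_width: 0.0658
gripper_force: 25.0
t 24.43 p [ 0.442  -0.1501  0.3038] x [-0.051  0.999 -0.001] z [-0.001 -0.001 -1.   ] F [-0.2 -0.5 -0.6] w 0.0658 gf 25.0
slide cm [15.05 -0.43  0.36] turn [-0.001  0.001  0.051] slide after turn [15.01 -1.2   0.38]
```

```bash

python3 -m crank '[{"slide":[0,-1,0],"turn":[0,0,0.05]},{"slide":[2,0,0],"turn":[0,0,0]},{"slide":[4,0,0],"turn":[0,0,0]},{"slide":[4.5,0,0],"turn":[0,0,0]},{"slide":[4.5,0,0],"turn":[0,0,0]},{"slide":[4.5,0,0],"turn":[0,0,0]},{"slide":[4.5,0,0],"turn":[0,0,0]},{"slide":[4.5,0,0],"turn":[0,0,0]},{"slide":[4.5,0,0],"turn":[0,0,0]},{"slide":[4.5,0,0],"turn":[0,0,0]},{"slide":[4.5,0,0],"turn":[0,0,0]},{"slide":[4.5,0,0],"turn":[0,0,0]},{"slide":[4.5,2,0],"turn":[0,0,0]},{"slide":[4,3,0],"turn":[0,0,0.07]},{"slide":[0,4,2],"turn":[0,0,0]},{"slide":[0,0,4],"turn":[0,0,0]},{"slide":[0,0,4],"turn":[0,0,0]},{"slide":[0,0,2],"turn":[0,0,0]},{"slide":[0,0,0],"turn":[0,0,0]},{"slide":[0,0,0],"turn":[0,0,0]}]'
python3 go.py 0.527 0.4 0.03 86; python3 - <<'E'
from h import *
c=cal("wrist");np.save("w6.npy",c,allow_pickle=True);cv2.imwrite("pics/w6.png",arm.grab_frame("wrist"))
E
```

```text
t: 26.92
tool_pos: [0.5208, 0.3989, 0.1855]
tcp_rot: [0.001, 0.73, 0.684, 0.001]
contact_force: [0.5, -0.1, -0.8]
gripper_width: 0.0662
gripper_force: 25.0
t 26.93 p [0.5208 0.3989 0.1855] x [0.065 0.998 0.001] z [ 0.002  0.001 -1.   ] F [ 0.5 -0.1 -0.8] w 0.0662 gf 25.0
slide cm [ 0.14  0.58 15.55] turn [ 0.002 -0.001  0.004] slide after turn [ 0.15  0.61 15.55]
```

View pics/w6.png

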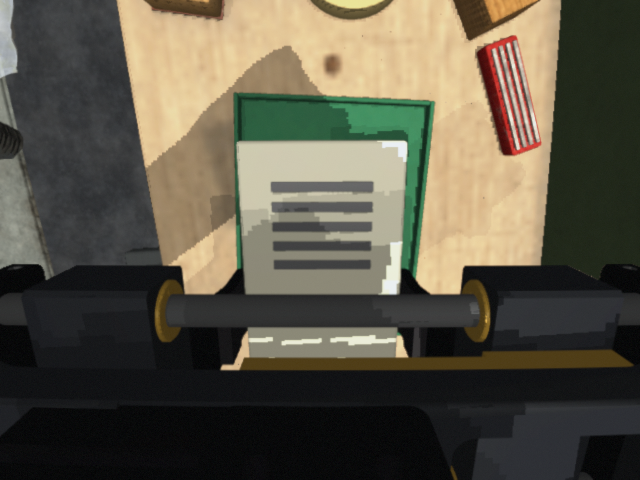

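The cover is held level over the tray; the tray's +y edge runs from (235,94) to (433,101).

```bash
python3 - <<'E'
from h import *
c=np.load("w6.npy",allow_pickle=True).item()
P=unproj(c,[[235,94],[433,101],[416,270]],.018);print(P.round(4));m=(P[0]+P[1])/2;e=(P[1]-P[0]);e/=np.linalg.norm(e)
n=np.array([-e[1],e[0],0]);print("centre",(m-n*.11).round(4),np.degrees(np.arctan2(n[1],n[0])))
E
```

```text
[[0.4567 0.5169 0.018 ]
 [0.6216 0.5007 0.018 ]
 [0.607  0.3519 0.018 ]]
centre [0.5284 0.3993 0.018 ] 84.4016990435246
```

```bash

python3 -m crank '[{"slide":[0,0.7,3],"turn":[0,0,0.02]},{"slide":[0,0,4],"turn":[0,0,0]},{"slide":[0,0,3],"turn":[0,0,0]},{"slide":[0,0,2],"turn":[0,0,0]},{"slide":[0,0,1.5],"turn":[0,0,0]},{"slide":[0,0,1],"turn":[0,0,0]},{"slide":[0,0,0.8],"turn":[0,0,0]},{"slide":[0,0,0],"turn":[0,0,0]},{"slide":[0,0,0],"turn":[0,0,0]}]'
python3 go.py 0.528 0.399 0.026 85
```

```text
t: 28.1
tool_pos: [0.5275, 0.3979, 0.0314]
tcp_rot: [0.0, 0.737, 0.676, 0.0]
contact_force: [0.0, -0.4, -1.6]
gripper_width: 0.0657
gripper_force: 25.0
t 28.1 p [0.5275 0.3979 0.0314] x [ 0.086  0.996 -0.   ] z [ 0.001 -0.    -1.   ] F [ 0.  -0.4 -1.6] w 0.0657 gf 25.0
slide cm [0.12 0.04 0.54] turn [0.001 0.    0.002] slide after turn [0.12 0.04 0.54]
```

```bash

python3 -m crank '[{"slide":[0,0,0.3],"turn":[0,0,0]},{"slide":[0,0,0.2],"turn":[0,0,0]},{"slide":[0,0,0],"turn":[0,0,0]},{"slide":[0,0,0],"turn":[0,0,0]}]' && python3 -m crank '[{"slide":[0,0,0],"turn":[0,0,0]},{"slide":[0,0,0],"turn":[0,0,0]},{"slide":[0,0,0],"turn":[0,0,0]},{"slide":[0,0,0],"turn":[0,0,0]},{"slide":[0,0,-0.5],"turn":[0,0,0]},{"slide":[0,0,-1.5],"turn":[0,0,0]},{"slide":[0,0,-4],"turn":[0,0,0]},{"slide":[0,0,-5],"turn":[0,0,0]},{"slide":[0,0,-5],"turn":[0,0,0]},{"slide":[0,0,-5],"turn":[0,0,0]},{"slide":[0,0,0],"turn":[0,0,0]},{"slide":[0,0,0],"turn":[0,0,0]}]' 1
python3 - <<'E'
from h import *
a=arm.grab_frame("scene");b=arm.grab_frame("wrist");t=arm.grab_frame("top")
o=np.zeros((600,800,3),np.uint8);o[:300,:400]=cv2.resize(b,(400,300));o[:300,400:]=cv2.resize(t,(400,300));o[300:]=cv2.resize(a[160:361,100:636],(800,300))
cv2.imwrite("pics/z6.png",o)
E
```

```text
t: 28.6
tool_pos: [0.5271, 0.3976, 0.0258]
tcp_rot: [0.0, 0.737, 0.676, -0.0]
contact_force: [0.4, 0.9, -1.1]
gripper_width: 0.0658
gripper_force: 25.0
t: 30.1
tool_pos: [0.5269, 0.3976, 0.2362]
tcp_rot: [0.0, 0.737, 0.676, -0.0]
contact_force: [-0.3, -0.5, -0.7]
gripper_width: 0.0872
gripper_force: 0.0
```

View pics/z6.png

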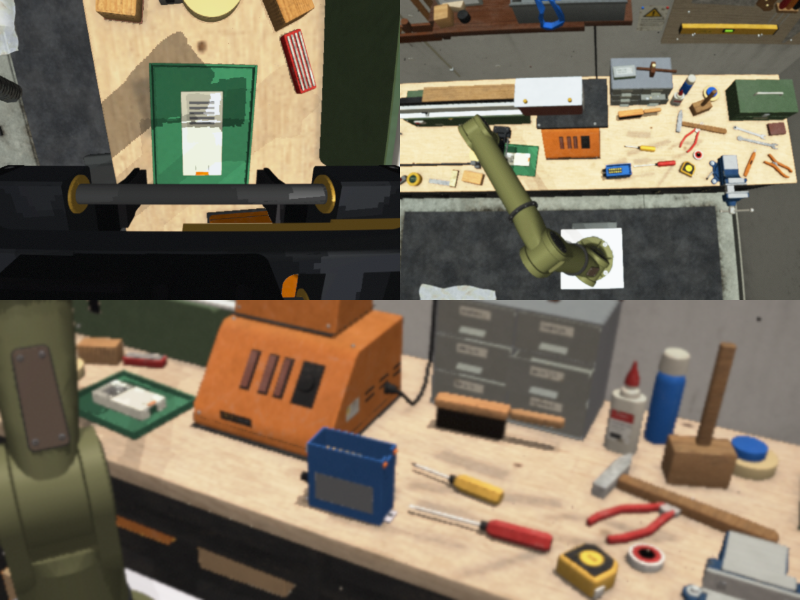

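The cover lies flat in the tray with ribs and orange mark up (wrist view about (202,135)). The box is open, the red driver lies on the bench, and the yellow driver and tape measure look undisturbed.

```bash
python3 -c "
from plant import arm
print(arm.job_done())"
```

```text
the job is handed in; nothing more can be done
None
```

I pried the cover loose with the red screwdriver, put the screwdriver down on the bench, laid the cover flat and right way up in the tray, and handed the job in at about 30 s of robot time; the hand-in gave no verdict.

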